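# Reset the locked sheet guide of a postmarking jig to its end stop

### The arm

A 6-joint arm with a two-finger parallel gripper is mounted at the origin on the work surface. World frame = base frame: x ahead of the robot, y to its left, z up, the work surface at z = 0. Lengths are in m, angles in rad, forces in N, time in s.
With the tool pointing down it reaches from about 0.35 to 0.975 m from the base axis. Payload 4.9 kg.
Tool frame: the origin (TCP) lies between the finger pads, 19 mm behind the fingertips; this is the grasp point; z points along the fingers, y is the line along which they close (so a half turn about z gives the same grasp; the last joint's range is limited). The gripper opens to 85 mm and grips with 20 to 120 N. Pads are 22 mm wide; open, the fingers measure 114 mm over their backs; the gripper's body (76 mm by 85 mm) begins 54 mm behind the grasp point. The pads swing forward as they close: fully open they stand 13 mm farther back than shut.
Start: joints at [1.207, 0.053, 1.613, -0, 1.476, -0.119], TCP at [0.151, 0.606, 0.25] pointing down, gripper open.
Joint ranges: [-3.01, 3.01], [-1.01, 2.22], [0.06, 2.58], [-1.02, 4.17], [0.09, 2.62], [-3.14, 3.14]. Speed limits (rad/s): [2.57, 2.57, 3.14, 3.14, 3.14, 3.14].

### API

Orientations are given as a rotation vector (axis times angle).
In Python, from station import ctrl, optics gives the robot as it stands.
- The arm moves only by the shell command python3 -m handwheel 'ROWS' [OPENING] [FORCE]. ROWS is JSON, a list of rows, each an object of numbers: "tx", "ty", "tz": the shift along the tool's x, y, z in mm; "roll": the turn about the tool's z in rad. A call has 1 to 12 rows; each row shifts and turns the commanded pose from where the row before left it, along the tool's axes as they then stand; what a row does not reach is not made up. A row lasts 1/12 s, in which the tool goes at most 41.7 mm and 7.16 degrees, less where a joint would pass 70% of its speed; a pose out of reach is approached as far as the arm can. A call with a gripper value outside its range is refused whole. OPENING is the finger opening in mm, from 0 to 85.4, set as the call begins (- or left out, the last holds). The fingers move at their own pace and stop on an object; FORCE is the grip in N (left out, the last holds). Time passes only in rows, so rows that do not move let the fingers close. It gives the time, the measured TCP pose, the force, the opening and the grip force at its end, in the units of the state.
- ctrl.get_obs(): the state, without advancing time (a new reading comes with each control period).
- optics.get_image(name): name is "scene" or "top" or "wrist"; returns (picture, depth): 420x560x3 uint8, red, green, blue; 420x560 float32, m along the optical axis (not along the pixel's ray), 0 where there is no reading.
- optics.camera_params(name): a dict with "mtx" (3x3 intrinsics, pixels), "extrinsics" (4x4, takes a point from camera to world coordinates); the wrist camera has in their place "tool_from_camera" (4x4, takes a point from camera to tool coordinates, whose origin is the TCP and whose axes are the flange's). Camera axes: x right, y down, z forward; pixel columns grow to the right and rows downward; lengths in m; the calibration is good to about 2 mm. A picture is of the moment at which its call begins: read the wrist's pose just before it. camera_params takes no time and is no camera call.
- ctrl.finish_job(): hands the job in; it is judged then, once.
The state is a dict: "t": time; "q": joint angles; "dq": joint speeds; "effort": joint torques, N m; "tool_pos": TCP position; "tool_rot": TCP orientation; "contact_force": force on the tool from outside, world axes, zero at the start; "wrist_torque": the same for the moment, N m; "opening": finger opening in m; "grip_force": force on a finger pad.
Only numpy, scipy, OpenCV 4.12 (cv2) and the standard library are available. Lean on these libraries where they do the work, as an engineer would, in place of code of your own. Each camera call takes 0.05 s, during which the arm holds its last target. There are 200 camera calls.

### The job

The sheet guide of the postmarking jig is locked in its parked place. Squeeze the two tabs of its knob together, turn the knob anticlockwise to unlock it, slide the guide gently up against its end stop, then turn the knob back clockwise as far as it goes and let go so that the tabs spring out and the guide is locked there. Never force the knob or the guide against its stops, and leave the sheets and the other things on the table where they are.

Things in the scene. Friction and masses are not known exactly. Their poses are not given: they have to be found in the camera images.
- jig: Fixed white base plate, 220 x 300 x 12 mm (x, y, z). Origin: centre of its underside, on the table. Its +y is the way the guide slides from park to end stop. The lane runs along y at x = +35 mm of the plate; parked, the knob's axis is at x = +35, y = -45 mm. A steel bar under the guide turns with the knob; rails let it turn back only within about 2 mm of the stop, or fully back at park.
- knob (a joint): Turn of the black knob with two grey side tabs, rad: 0 locked, positive anticlockwise from above, 1.31 unlocked. Stops felt at about -0.12 and 1.38, stiff after 0.05 rad more. Friction about 0.05 N m, no return spring. Turns only with both tabs squeezed in over about 3.5 mm. Between park and stop rails keep it at 1.1 to 1.38. Over 25 N on its stops, rails or the end stop counts as forcing.
- knob_grip (a point): On the knob's axis, 64 mm above the table, midway between the tabs: the TCP's place for gripping from above. Frame turns with the knob: z up, tabs at +y and -y (close along y). Locked, its y is 0.65 rad clockwise from the jig's y. Tabs: upright plates 20 mm wide, 5 thick, 42 to 70 mm above the table, outer faces 48 mm apart, 38 fully squeezed. Knob's top 71 mm, ring below 39 mm above the table.
- tab_a (a joint): Inward travel of the tab at +y of the knob, in m: 0 sprung out, 0.005 fully squeezed (solid stop). Spring about 4 N at the start, 8 N when fully in; a grip of 25 to 40 N is ample. It springs out only within 0.1 rad of the knob's locked angle; elsewhere the ring holds it about 3 mm in.
- tab_b (a joint): The same for the tab at -y of the knob.
- guide_front (a point): Middle of the carriage's front (+y) edge, 28 mm ahead of the knob's axis and 27 mm above the table: the part that meets the end stop.
- sheets: Loose pile of stamp sheets 100 x 80 x 14 mm on the jig's plate, beyond the fence's travel. Origin: centre of its underside.
- handstamp: Loose wooden hand stamp 30 mm across, 84 mm tall, standing on the jig's plate near its -y end. Origin: centre of its foot.
- inkpad: Loose black round ink pad 116 mm across, 24 mm tall, on the table. Origin: centre of its underside.
- taperoll: Loose roll of tape, 90 mm across, 24 mm tall, lying flat. Origin: centre of its underside.
- cardbox: Loose blue card box 100 x 160 x 70 mm. Origin: centre of its underside.
- inkbottle: Loose amber ink bottle 44 mm across, 70 mm tall. Origin: centre of its foot.
- phone: Loose phone 150 x 75 x 10 mm lying flat. Origin: centre of its underside.
- guide (a joint): Slide of the guide, m: 0 parked, growing to the end stop (+y of jig), a dark steel block across the lane. The stop is set anew each time: travel 70 to 90 mm, found by feel or seen. Unlocked friction about 2 N. The guide is a carriage 60 x 56 mm, top 30 mm above the table, carrying the knob, with a fence 12 mm wide reaching 145 mm from the knob's axis to -x of the jig.

How it is judged:
On the way, in this order (a step that is already met when the one before it is completed fails the run):
1. knob unlocked with the guide still parked (value of joint knob above 1.1 rad and value of joint guide below 0.01 m), for 0.1 s.
2. guide slid over to the end stop with the knob unlocked (value of joint guide above 0.064 m and value of joint knob above 1 rad), for 0.1 s.
At the end, for the whole second after the job is handed in: The guide is at the end stop (slide more than 65 mm, where the knob can turn back only within about 2 mm of the stop), the knob is turned back to its locked place (between -0.25 and 0.18 rad), both tabs have sprung out (less than 1.5 mm in), and nothing moves (value of joint guide above 0.065 m and value of joint knob between -0.25 and 0.18 rad and value of joint each of tab_a, tab_b below 0.0015 m and velocity of joint guide below 0.005 m/s); the robot touches nothing.
It fails at once if knob forced against its stops: more than 25 N (contact force between knob and guide above 25 N).
It fails at once if guide or lock bar forced against the end stop: more than 25 N (contact force between guide and stop above 25 N).
It fails at once if lock bar forced against its rail: more than 25 N (contact force between knob and jig_c1 above 25 N).
It fails at once if sheets pushed away (over 10 mm) (distance of sheets from where it was at the start of the episode above 0.01 m).
It fails at once if another thing pushed away (over 20 mm) (distance of any of handstamp, inkpad, taperoll, cardbox, inkbottle, phone from where it was at the start of the episode above 0.02 m).
It also fails if it takes over 58 s, if anything falls off the work surface, if the arm or the gripper's body presses on something with over 40 N, if the wrist force passes 120 N, or if a joint passes its speed limit or range.

## Working session

There is one attempt and no reset: what is moved stays moved. The work goes in short steps, Python scripts to look and compute and a shell command to move; the robot and the scene stay as the last step left them, time stands still between calls to the robot, and variables do not carry over. Pictures are saved under pics/ and viewed, at most 10 in all, crops included, and the job is handed in when it is done.

```bash
mkdir -p pics
python3 - <<'E'
from station import ctrl, optics
import cv2,numpy as np
o=ctrl.get_obs();print({k:np.round(v,3).tolist() for k,v in o.items()})
for n in("top","scene"):
    im,d=optics.get_image(n);cv2.imwrite(f"pics/{n}0.png",im[:,:,::-1]);np.save(f"pics/{n}0d.npy",d)
    p=optics.camera_params(n);print(n,np.round(p["mtx"],1).tolist(),np.round(p["extrinsics"],3).tolist())
print(np.round(optics.camera_params("wrist")["tool_from_camera"],4).tolist())
E
```

```text
{'t': 0.0, 'q': [1.207, 0.053, 1.614, 0.0, 1.476, -0.119], 'dq': [0.0, -0.0, -0.002, 0.002, -0.001, -0.001], 'effort': [-0.002, -39.366, -37.018, -0.0, 0.007, 0.0], 'tool_pos': [0.151, 0.606, 0.249], 'tool_rot': [-0.383, -3.118, 0.003], 'contact_force': [-0.444, -0.483, 0.607], 'wrist_torque': [0.001, -0.025, 0.001], 'grip_force': 0.0, 'opening': 0.085}
top [[412.7, 0.0, 286.9], [0.0, 412.7, 207.4], [0.0, 0.0, 1.0]] [[-0.007, -0.993, 0.12, 0.415], [-1.0, 0.011, 0.026, -0.034], [-0.027, -0.12, -0.992, 1.154], [0.0, 0.0, 0.0, 1.0]]
scene [[415.0, 0.0, 284.1], [0.0, 415.0, 210.6], [0.0, 0.0, 1.0]] [[-0.62, 0.549, -0.561, 1.098], [0.785, 0.42, -0.456, 0.443], [-0.015, -0.723, -0.691, 0.744], [0.0, 0.0, 0.0, 1.0]]
[[-0.0003, -0.9483, -0.3174, 0.08], [1.0, -0.0005, 0.0006, 0.0004], [-0.0007, -0.3174, 0.9483, -0.1235], [0.0, 0.0, 0.0, 1.0]]
```

View pics/top0.png

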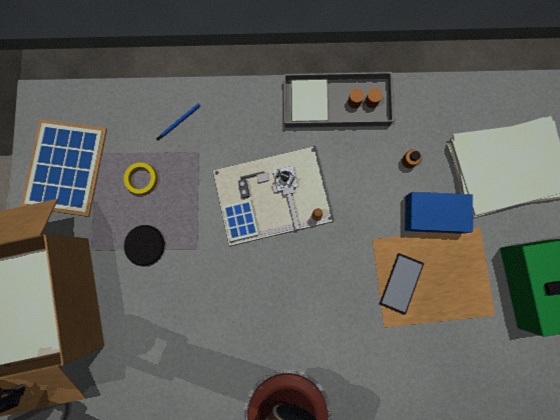

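View pics/scene0.png

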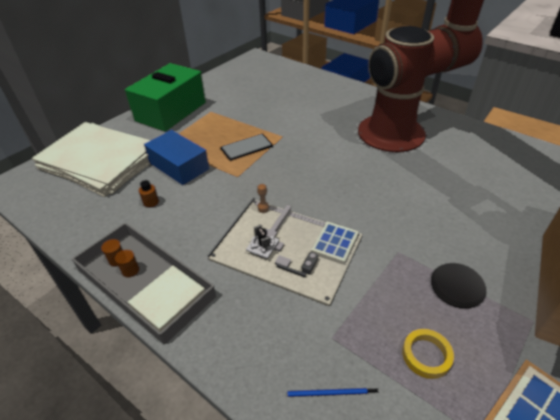

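The top view shows the jig with corners near (215,172), (315,148), (332,222) and (230,245), the knob near (285,178) and the hand stamp at (318,214). In both views the sheets lie at the jig's far +y/-x corner. I'll enlarge crops of both views.

Run:
```python
import cv2,numpy as np
a=cv2.imread("pics/top0.png")[135:255,205:345];b=cv2.imread("pics/scene0.png")[175:305,200:370]
cv2.imwrite("pics/topc.png",cv2.resize(a,None,fx=5,fy=5,interpolation=cv2.INTER_CUBIC))
cv2.imwrite("pics/scenec.png",cv2.resize(b,None,fx=4.5,fy=4.5,interpolation=cv2.INTER_CUBIC))
```

```text
(no output)
```

View pics/topc.png

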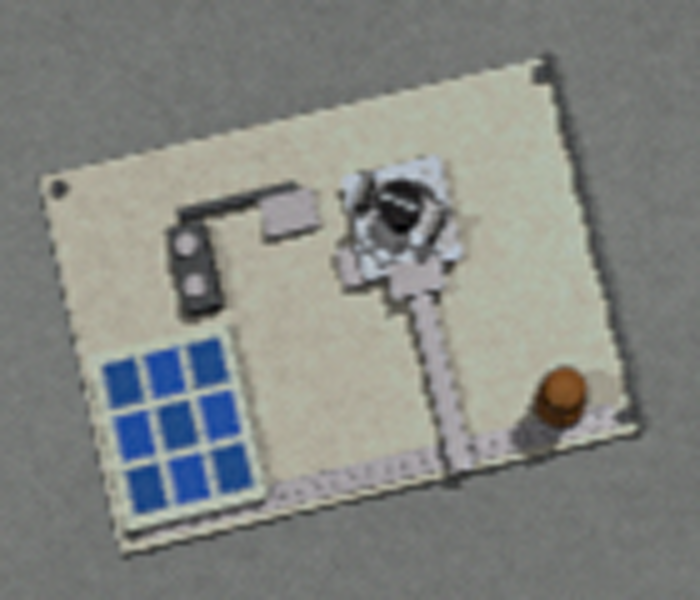

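View pics/scenec.png

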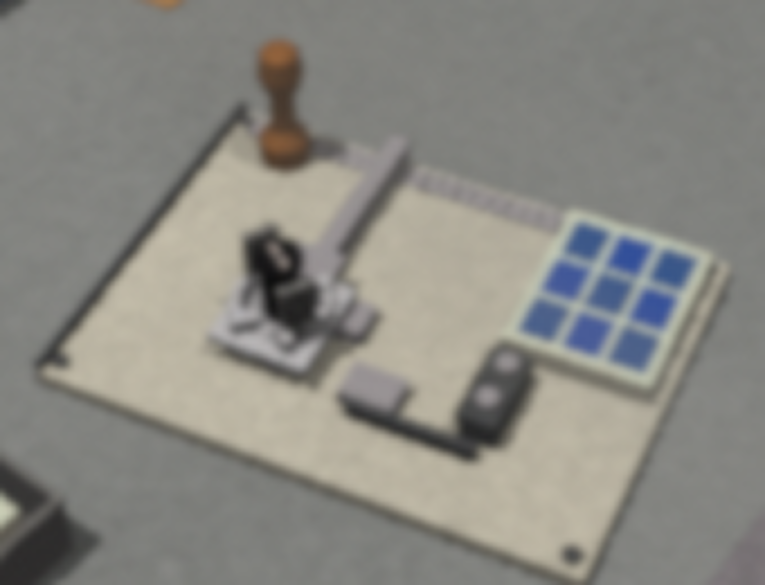

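Top crop: plate corners at (42,178), (545,57), (638,432) and (125,553), knob top about (402,207), and the stop block with two bolts at (195,270). Scene crop: corners at (588,580), (40,372), (242,108) and (730,265), knob about (280,270) between two black tabs.

```bash
cat > h.py <<'E'
from station import ctrl, optics
import cv2,numpy as np
from scipy.optimize import least_squares
from scipy.spatial.transform import Rotation as R
def proj(P,K,E):
    P=np.atleast_2d(P);p=(P-E[:3,3])@E[:3,:3];p=p@K.T;return p[:,:2]/p[:,2:]
def cam(n):
    p=optics.camera_params(n);return np.array(p["mtx"]),np.array(p["extrinsics"])
def wcam(o):
    p=optics.camera_params("wrist");T=np.eye(4);T[:3,:3]=R.from_rotvec(o["tool_rot"]).as_matrix();T[:3,3]=o["tool_pos"]
    return np.array(p["mtx"]),T@np.array(p["tool_from_camera"])
def tri(obs,x0=(0.45,0,0.05)):
    s=least_squares(lambda x:np.ravel([proj(x,*c)[0]-px for c,px in obs]),x0);return s.x,s.fun
def onz(px,c,z):
    K,E=c;d=E[:3,:3]@np.linalg.solve(K,[*px,1]);return E[:3,3]+d*(z-E[2,3])/d[2]
E
python3 - <<'E'
from h import *
u=lambda c,s,o:(np.array(c)+.5)/s-.5+np.array(o)
T=u([(42,178),(545,57),(638,432),(125,553)],5,(205,135));S=u([(588,580),(40,372),(242,108),(730,265)],4.5,(200,175))
ct,cs=cam("top"),cam("scene")
L=np.array([(.11,.15),(.11,-.15),(-.11,-.15),(-.11,.15)])
def W(x,q,z):
    c,s=np.cos(x[2]),np.sin(x[2]);q=np.atleast_2d(q);return np.c_[x[0]+c*q[:,0]-s*q[:,1],x[1]+s*q[:,0]+c*q[:,1],np.full(len(q),z)]
for nm,f in dict(top=lambda x:proj(W(x,L,x[3]),*ct)-T,both=lambda x:np.r_[proj(W(x,L,x[3]),*ct)-T,proj(W(x,L,x[3]),*cs)-S]).items():
    s=least_squares(lambda x:f(x).ravel(),[.45,0,.2,.012]);print(nm,s.x.round(4),s.fun.round(1))
x=s.x;print("knob pred",W(x,(.035,-.045),.064))
a,b=u((402,207),5,(205,135)),u((280,270),4.5,(200,175))
print("knob tri",tri([(ct,a),(cs,b)]))
E
```

```text
top [ 0.5912  0.0391  0.2248 -0.0096] [-0.1  0.4  0.3  0.5  0.3 -0.7 -0.5 -0.2]
both [0.5884 0.037  0.2262 0.0081] [-0.7  0.1  1.2 -0.2  1.6 -0.3 -0.8  0.7  0.1  0.5 -0.4  0.1  0.1  0.4
  0.9 -0.1]
knob pred [[0.63260537 0.00103229 0.064     ]]
knob tri (array([ 6.32997551e-01, -4.74154753e-04,  5.78731712e-02]), array([ 0.01433189, -0.01147223,  0.01530396,  0.00102877]))
```

```bash
cat >> h.py <<'E'
def plan(tgt,yang=None):
    o=ctrl.get_obs();M=R.from_rotvec(o["tool_rot"]).as_matrix()
    d=M.T@(np.array(tgt)-o["tool_pos"])*1e3
    print("t",round(o["t"],2),"tool d mm",d.round(1),"pos",np.round(o["tool_pos"],4),"q6",round(o["q"][5],3),"zaxis",M[:,2].round(3),"F",np.round(o["contact_force"],1))
    if yang is not None:
        a=np.arctan2(M[1,1],M[0,1]);r=[-( (yang+k-a+np.pi)%(2*np.pi)-np.pi) for k in(0,np.pi)];print("yang now",round(a,4),"roll",np.round(r,4))
E
python3 -c "
from h import *
plan((.633,0,.2),np.pi/2-.424)"
```

```text
t 0.1 tool d mm [-614.2 -471.    49.6] pos [0.1513 0.6059 0.2489] q6 -0.119 zaxis [-0.001 -0.002 -1.   ] F [-0.1 -0.8 -0.6]
yang now 1.326 roll [ 0.1792 -2.9624]
```

```bash
r='{"tx":-30.7,"ty":-23.5}'; python3 -m handwheel '[{"tx":-30.7,"ty":-23.5},{"tx":-30.7,"ty":-23.5},{"tx":-30.7,"ty":-23.5},{"tx":-30.7,"ty":-23.5},{"tx":-30.7,"ty":-23.5},{"tx":-30.7,"ty":-23.5},{"tx":-30.7,"ty":-23.5},{"tx":-30.7,"ty":-23.5},{"tx":-30.7,"ty":-23.5},{"tx":-30.7,"ty":-23.5},{"tx":-30.7,"ty":-23.5},{"tx":-30.7,"ty":-23.5}]' 70 30
python3 -m handwheel '[{"tx":-30.7,"ty":-23.5},{"tx":-30.7,"ty":-23.5},{"tx":-30.7,"ty":-23.5},{"tx":-30.7,"ty":-23.5},{"tx":-30.7,"ty":-23.5},{"tx":-30.7,"ty":-23.5},{"tx":-30.7,"ty":-23.5},{"tx":-30.7,"ty":-23.5},{"roll":0.09},{"roll":0.09},{},{}]'
python3 - <<'E'
from h import *
plan((.633,0,.2),np.pi/2-.424)
o=ctrl.get_obs();im,d=optics.get_image("wrist");cv2.imwrite("pics/w1.png",im[:,:,::-1])
import pickle;pickle.dump((wcam(o),d),open("w1.pkl","wb"));print(proj((.633,0,.064),*wcam(o)))
E
```

```text
t 0.1 tool d mm [-614.2 -471.    49.6] pos [0.1513 0.6059 0.2489] q6 -0.119 zaxis [-0.001 -0.002 -1.   ] F [-0.1 -0.8 -0.6]
yang now 1.326 roll [ 0.1792 -2.9624]
[[ -3.89056949 540.16887364]]$[0]: bad value
$[0]: bad value
```

View pics/w1.png

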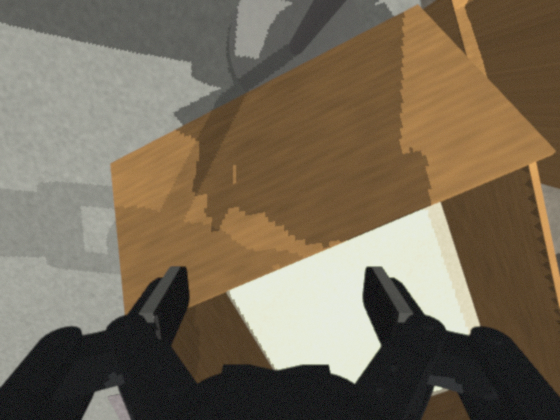

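The picture shows only the cardboard box below the start pose: both calls were refused ("bad value"), so the arm hasn't moved. Rows probably need all four keys, so I'll test one.

```bash
python3 -m handwheel '[{"tx":-30.7,"ty":-23.5,"tz":0,"roll":0}]' 70 30; python3 -m handwheel --help 2>&1 | head -20
```

```text
t: 0.23
tool_pos: [0.173, 0.5782, 0.2491]
tool_rot: [-0.375, -3.117, -0.001]
contact_force: [1.5, -0.3, -0.6]
opening: 0.0754
grip_force: 0.0
invalid input: not JSON, or not a number
```

All four keys are needed.

```bash
python3 -m handwheel '[{"tx":-30.7,"ty":-23.5,"tz":0,"roll":0},{"tx":-30.7,"ty":-23.5,"tz":0,"roll":0},{"tx":-30.7,"ty":-23.5,"tz":0,"roll":0},{"tx":-30.7,"ty":-23.5,"tz":0,"roll":0},{"tx":-30.7,"ty":-23.5,"tz":0,"roll":0},{"tx":-30.7,"ty":-23.5,"tz":0,"roll":0},{"tx":-30.7,"ty":-23.5,"tz":0,"roll":0},{"tx":-30.7,"ty":-23.5,"tz":0,"roll":0},{"tx":-30.7,"ty":-23.5,"tz":0,"roll":0},{"tx":-30.7,"ty":-23.5,"tz":0,"roll":0},{"tx":-30.7,"ty":-23.5,"tz":0,"roll":0},{"tx":-30.7,"ty":-23.5,"tz":0,"roll":0}]' 70 30
python3 -m handwheel '[{"tx":-30.7,"ty":-23.5,"tz":0,"roll":0},{"tx":-30.7,"ty":-23.5,"tz":0,"roll":0},{"tx":-30.7,"ty":-23.5,"tz":0,"roll":0},{"tx":-30.7,"ty":-23.5,"tz":0,"roll":0},{"tx":-30.7,"ty":-23.5,"tz":0,"roll":0},{"tx":-30.7,"ty":-23.5,"tz":0,"roll":0},{"tx":-30.7,"ty":-23.5,"tz":0,"roll":0},{"tx":0,"ty":0,"tz":20,"roll":0.09},{"tx":0,"ty":0,"tz":20,"roll":0.09},{"tx":0,"ty":0,"tz":0,"roll":0},{"tx":0,"ty":0,"tz":0,"roll":0}]'
python3 - <<'E'
from h import *
plan((.633,0,.2),np.pi/2-.424)
o=ctrl.get_obs();im,d=optics.get_image("wrist");cv2.imwrite("pics/w2.png",im[:,:,::-1])
import pickle;pickle.dump((wcam(o),d),open("w2.pkl","wb"));print(proj((.633,0,.064),*wcam(o)))
E
```

```text
t: 1.23
tool_pos: [0.4653, 0.2115, 0.2498]
tool_rot: [-0.384, -3.118, -0.0]
contact_force: [-0.7, 0.3, -0.3]
opening: 0.0703
grip_force: 0.0
t: 2.15
tool_pos: [0.6321, 0.0016, 0.208]
tool_rot: [-0.658, -3.068, 0.001]
contact_force: [0.6, 0.4, 0.6]
opening: 0.0704
grip_force: 0.0
t 2.15 tool d mm [-1.5 -1.1  8. ] pos [0.6321 0.0016 0.208 ] q6 -1.263 zaxis [-0.004  0.001 -1.   ] F [0.6 0.4 0.6]
yang now 1.1481 roll [ 1.3000e-03 -3.1403e+00]
[[273.74192823 200.08266642]]
```

View pics/w2.png

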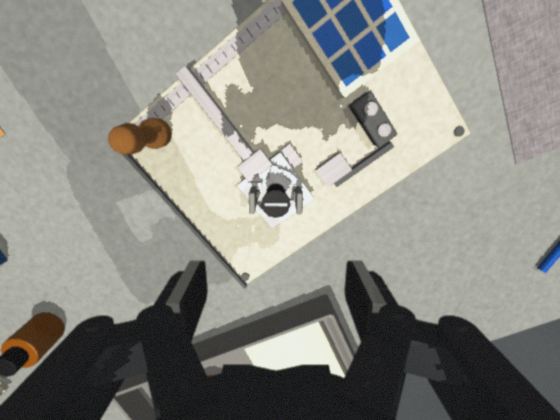

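The two grey tabs are at (254,199) and (298,199), level with the closing line, and the knob centre is at (276,200) against a predicted (274,200). The yaw is right. I'll descend to z = 0.13 for a close second view.

```bash
python3 -m handwheel '[{"tx":-1.5,"ty":1,"tz":20,"roll":0},{"tx":0,"ty":0,"tz":20,"roll":0},{"tx":0,"ty":0,"tz":20,"roll":0},{"tx":0,"ty":0,"tz":18,"roll":0},{"tx":0,"ty":0,"tz":0,"roll":0},{"tx":0,"ty":0,"tz":0,"roll":0},{"tx":0,"ty":0,"tz":0,"roll":0}]'
python3 - <<'E'
from h import *
plan((.633,0,.13),np.pi/2-.424)
o=ctrl.get_obs();im,d=optics.get_image("wrist");c=im[90:290,150:410,::-1];cv2.imwrite("pics/w3.png",cv2.resize(c,None,fx=3,fy=3,interpolation=cv2.INTER_CUBIC))
import pickle;pickle.dump((wcam(o),d),open("w3.pkl","wb"));print(proj((.633,0,.064),*wcam(o)))
E
```

```text
t: 2.78
tool_pos: [0.6362, 0.0021, 0.1345]
tool_rot: [0.66, 3.068, 0.001]
contact_force: [0.0, 0.7, 0.3]
opening: 0.0702
grip_force: 0.0
t 2.78 tool d mm [ 2.1 -3.2  4.5] pos [0.6362 0.0021 0.1345] q6 -1.261 zaxis [ 0.003 -0.    -1.   ] F [0.  0.7 0.3]
yang now 1.1472 roll [ 4.0000e-04 -3.1412e+00]
[[269.72301756 225.50100046]]
```

View pics/w3.png

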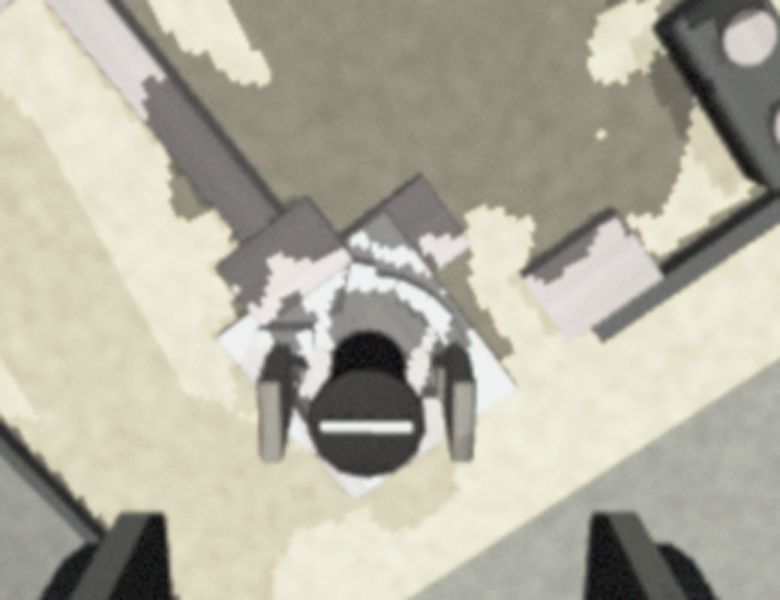

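In the 3x crop the left tab's top face is centred at (271,421), the right's at (462,421), outer edges 259 and 474. The knob's marked top is at (366,425).

Run:
```python
from h import *
import pickle
c2,c3=[pickle.load(open(f,"rb"))[0] for f in("w2.pkl","w3.pkl")]
u=lambda a:(np.array(a)+.5)/3-.5+np.array([150,90])
m=u((366.5,421));print(c3[0].round(1).tolist())
print(tri([(c2,(276,199.5)),(c3,m)]))
g=onz(m,c3,.07);print("at .07:",g)
l,r=onz(u((259,421)),c3,.07),onz(u((474,421)),c3,.07);print("span",np.linalg.norm(l-r),"ang",np.arctan2(*(r-l)[1::-1]))
K,d=c3[0],pickle.load(open("w3.pkl","rb"))[1]
for p in[(271,421),(462,421),(366,440)]:
    q=u(p).round().astype(int);z=d[q[1],q[0]];print((c3[1]@np.r_[np.linalg.solve(K,[*q,1])*z,1])[:3].round(4))
plan(g*[1,1,0]+[0,0,.064],np.pi/2-.424)
```

```text
[[304.5, 0.0, 275.6], [0.0, 304.5, 207.7], [0.0, 0.0, 1.0]]
(array([0.62439068, 0.00595136, 0.09632256]), array([-0.18908398, -0.01904232,  0.13443425,  0.01333003]))
at .07: [0.63435299 0.00103784 0.07      ]
span 0.0478386218176746 ang 1.146196267418865
[ 0.6256 -0.0183  0.0699]
[0.6434 0.0206 0.0695]
[ 6.382e-01 -6.000e-04  7.040e-02]
t 2.83 tool d mm [ 1.9 -1.8 70.8] pos [0.6365 0.0019 0.1349] q6 -1.261 zaxis [ 0.004 -0.001 -1.   ] F [-0.3 -0.5  0.1]
yang now 1.1469 roll [ 1.0000e-04 -3.1415e+00]
```

```bash
python3 -m handwheel '[{"tx":2,"ty":-1.8,"tz":15,"roll":0},{"tx":0,"ty":0,"tz":15,"roll":0},{"tx":0,"ty":0,"tz":15,"roll":0},{"tx":0,"ty":0,"tz":10,"roll":0},{"tx":0,"ty":0,"tz":8,"roll":0},{"tx":0,"ty":0,"tz":6,"roll":0},{"tx":0,"ty":0,"tz":0,"roll":0},{"tx":0,"ty":0,"tz":0,"roll":0}]'
python3 -c "
from h import *
plan((.634,.001,.064),np.pi/2-.424)"
```

```text
t: 3.5
tool_pos: [0.6324, 0.001, 0.0627]
tool_rot: [-0.662, -3.07, 0.0]
contact_force: [0.6, 0.6, 0.2]
opening: 0.07
grip_force: 0.0
t 3.5 tool d mm [-1.4  0.6 -1.3] pos [0.6324 0.001  0.0627] q6 -1.262 zaxis [-0.001  0.    -1.   ] F [0.6 0.6 0.2]
yang now 1.146 roll [-8.0000e-04  3.1408e+00]
```

```bash
python3 -m handwheel '[{"tx":0,"ty":0,"tz":0,"roll":0},{"tx":0,"ty":0,"tz":0,"roll":0},{"tx":0,"ty":0,"tz":0,"roll":0},{"tx":0,"ty":0,"tz":0,"roll":0}]' 46 30
python3 -m handwheel '[{"tx":0,"ty":0,"tz":0,"roll":0},{"tx":0,"ty":0,"tz":0,"roll":0},{"tx":0,"ty":0,"tz":0,"roll":0},{"tx":0,"ty":0,"tz":0,"roll":0}]' 36 30
python3 -c "
from h import *
o=ctrl.get_obs();M=R.from_rotvec(o['tool_rot']).as_matrix();print('tool F',M.T@o['contact_force'],o['wrist_torque'])
plan((.634,.001,.064),np.pi/2-.424)"
```

```text
t: 3.83
tool_pos: [0.6332, 0.0009, 0.0642]
tool_rot: [0.662, 3.069, 0.0]
contact_force: [-0.7, 0.1, 3.2]
opening: 0.0462
grip_force: 4.4
t: 4.17
tool_pos: [0.6333, 0.0008, 0.0651]
tool_rot: [0.662, 3.069, -0.0]
contact_force: [-3.1, -0.2, 9.1]
opening: 0.0367
grip_force: 27.5
tool F [ 2.68519098 -1.45751807 -9.12138953] [-0.05349408  0.57827114  0.01034747]
t 4.17 tool d mm [-0.5  0.5  1.1] pos [0.6333 0.0008 0.0651] q6 -1.262 zaxis [ 0.002 -0.001 -1.   ] F [-3.1 -0.2  9.1]
yang now 1.146 roll [-8.0000e-04  3.1408e+00]
```

```bash
python3 -m handwheel '[{"tx":0,"ty":0,"tz":-0.7,"roll":-0.05},{"tx":0,"ty":0,"tz":0,"roll":-0.08},{"tx":0,"ty":0,"tz":0,"roll":-0.09},{"tx":0,"ty":0,"tz":0,"roll":-0.08},{"tx":0,"ty":0,"tz":0,"roll":0},{"tx":0,"ty":0,"tz":0,"roll":0}]'
python3 -c "
from h import *
o=ctrl.get_obs();M=R.from_rotvec(o['tool_rot']).as_matrix();print('tool F',M.T@o['contact_force'],o['wrist_torque'])
plan((.634,.001,.064),np.pi/2-.424)"
```

```text
t: 4.67
tool_pos: [0.6332, 0.0008, 0.0652]
tool_rot: [0.195, 3.134, -0.001]
contact_force: [-0.7, -0.3, 5.9]
opening: 0.0365
grip_force: 27.3
tool F [ 0.67252459 -0.40816899 -5.89583269] [-0.1139031   0.27753627  0.056849  ]
t 4.67 tool d mm [-0.7  0.3  1.2] pos [0.6332 0.0008 0.0652] q6 -1.562 zaxis [ 0.002 -0.001 -1.   ] F [-0.7 -0.3  5.9]
yang now 1.4464 roll [ 0.2996 -2.842 ]
```

Torque is about 0.05 N m, the stated friction, so the knob is turning freely. I'll carry on to about 1.25 rad.

```bash
python3 -m handwheel '[{"tx":0,"ty":0,"tz":-0.5,"roll":-0.09},{"tx":0,"ty":0,"tz":0,"roll":-0.1},{"tx":0,"ty":0,"tz":0,"roll":-0.1},{"tx":0,"ty":0,"tz":0,"roll":-0.1},{"tx":0,"ty":0,"tz":0,"roll":-0.1},{"tx":0,"ty":0,"tz":0,"roll":-0.1},{"tx":0,"ty":0,"tz":0,"roll":-0.1},{"tx":0,"ty":0,"tz":0,"roll":-0.1},{"tx":0,"ty":0,"tz":0,"roll":-0.1},{"tx":0,"ty":0,"tz":0,"roll":-0.06},{"tx":0,"ty":0,"tz":0,"roll":0},{"tx":0,"ty":0,"tz":0,"roll":0}]'
python3 - <<'E'
from h import *
o=ctrl.get_obs();M=R.from_rotvec(o['tool_rot']).as_matrix();print('tool F',M.T@o['contact_force'],o['wrist_torque'])
plan((.634,.001,.064),np.pi/2-.424)
a=.2262+np.pi/2;print("jig +y in tool",M.T@[np.cos(a),np.sin(a),0])
im,d=optics.get_image("wrist");cv2.imwrite("pics/w4.png",im[:,:,::-1])
E
```

```text
t: 5.67
tool_pos: [0.6333, 0.0006, 0.0653]
tool_rot: [-1.257, 2.878, -0.002]
contact_force: [-0.5, -1.8, 4.0]
opening: 0.0366
grip_force: 27.1
tool F [ 1.64433555 -0.83596419 -4.02576313] [-0.26051141 -0.03851312  0.03824874]
t 5.67 tool d mm [-0.8 -0.3  1.3] pos [6.333e-01 6.000e-04 6.530e-02] q6 -2.51 zaxis [ 0.002 -0.001 -1.   ] F [-0.5 -1.8  4. ]
yang now 2.3945 roll [ 1.2477 -1.8939]
jig +y in tool [-0.56256966  0.82674894 -0.00124774]
```

View pics/w4.png

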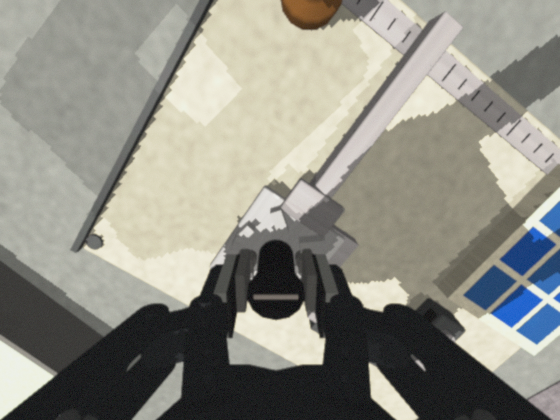

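The fingers hold both tabs and the knob mark is along the closing line at (275,297), with the guide still parked. Slide 60 mm along the jig's +y.

```bash
cat >> h.py <<'E'
def st():
    o=ctrl.get_obs();M=R.from_rotvec(o['tool_rot']).as_matrix();a=.2262+np.pi/2;y=np.array([np.cos(a),np.sin(a),0]);x=np.array([np.sin(a),-np.cos(a),0])
    p=o['tool_pos']-np.array([.6333,.0006,.065]);f=np.array(o['contact_force'])
    print("t",round(o['t'],2),"slide",(p@y*1e3).round(1),"side",(p@x*1e3).round(1),"z",round(o['tool_pos'][2],4),"Fy",(f@y).round(1),"Fx",(f@x).round(1),"Fz",f[2].round(1),"Tz",round(o['wrist_torque'][2],3),"turn",round(np.arctan2(M[1,1],M[0,1])-1.146,3),"y in tool",(M.T@y).round(3),"open",o['opening'],"grip",o['grip_force'])
E
python3 -m handwheel '[{"tx":-1.1,"ty":1.7,"tz":0,"roll":0},{"tx":-2.8,"ty":4.1,"tz":0,"roll":0},{"tx":-2.8,"ty":4.1,"tz":0,"roll":0},{"tx":-2.8,"ty":4.1,"tz":0,"roll":0},{"tx":-2.8,"ty":4.1,"tz":0,"roll":0},{"tx":-1.1,"ty":1.7,"tz":0,"roll":0}]'
python3 -c "
from h import *
st()"
```

```text
t: 6.22
tool_pos: [0.6278, 0.0248, 0.0652]
tool_rot: [-1.258, 2.877, -0.002]
contact_force: [0.6, -1.6, 5.9]
opening: 0.0366
grip_force: 27.4
t 6.22 slide 24.8 side 0.0 z 0.0652 Fy -1.7 Fx 0.2 Fz 5.9 Tz 0.015 turn 1.25 y in tool [-0.563  0.826 -0.001] open 0.036639870216215745 grip 27.443366646766663
```

It slides freely at about 2 N. Next is 36 mm more, to about 61 mm.

```bash
python3 -m handwheel '[{"tx":-1.7,"ty":2.5,"tz":0,"roll":0},{"tx":-2.8,"ty":4.1,"tz":0,"roll":0},{"tx":-2.8,"ty":4.1,"tz":0,"roll":0},{"tx":-2.8,"ty":4.1,"tz":0,"roll":0},{"tx":-2.8,"ty":4.1,"tz":0,"roll":0},{"tx":-2.8,"ty":4.1,"tz":0,"roll":0},{"tx":-2.8,"ty":4.1,"tz":0,"roll":0},{"tx":-1.1,"ty":1.7,"tz":0,"roll":0},{"tx":-0.6,"ty":0.8,"tz":0,"roll":0}]'
python3 -c "
from h import *
st()"
python3 -m handwheel '[{"tx":-0.6,"ty":0.8,"tz":0,"roll":0},{"tx":-0.6,"ty":0.8,"tz":0,"roll":0},{"tx":-0.6,"ty":0.8,"tz":0,"roll":0},{"tx":-0.6,"ty":0.8,"tz":0,"roll":0},{"tx":-0.6,"ty":0.8,"tz":0,"roll":0},{"tx":-0.6,"ty":0.8,"tz":0,"roll":0},{"tx":0,"ty":0,"tz":0,"roll":0}]'
python3 -c "
from h import *
st()"
```

```text
t: 6.97
tool_pos: [0.6198, 0.0596, 0.0652]
tool_rot: [-1.258, 2.876, -0.002]
contact_force: [0.8, -1.7, 5.4]
opening: 0.0364
grip_force: 27.4
t 6.97 slide 60.6 side 0.1 z 0.0652 Fy -1.9 Fx 0.4 Fz 5.4 Tz 0.014 turn 1.25 y in tool [-0.563  0.826 -0.001] open 0.036432137229754594 grip 27.431975305080414
t: 7.55
tool_pos: [0.6185, 0.0653, 0.0652]
tool_rot: [-1.258, 2.877, -0.001]
contact_force: [-0.1, -1.4, 6.4]
opening: 0.037
grip_force: 27.6
t 7.55 slide 66.4 side 0.1 z 0.0652 Fy -1.3 Fx -0.4 Fz 6.4 Tz -0.01 turn 1.249 y in tool [-0.563  0.826 -0.001] open 0.03702968810453211 grip 27.595738470554352
```

```bash
python3 -m handwheel '[{"tx":-0.4,"ty":0.6,"tz":0,"roll":0},{"tx":-0.4,"ty":0.6,"tz":0,"roll":0},{"tx":-0.4,"ty":0.6,"tz":0,"roll":0},{"tx":0,"ty":0,"tz":0,"roll":0}]' | grep -E "pos|contact"
python3 -c "
from h import *
st()"
python3 -m handwheel '[{"tx":-0.4,"ty":0.6,"tz":0,"roll":0},{"tx":-0.4,"ty":0.6,"tz":0,"roll":0},{"tx":-0.4,"ty":0.6,"tz":0,"roll":0},{"tx":0,"ty":0,"tz":0,"roll":0}]' | grep -E "pos|contact"
python3 -c "
from h import *
st()"
```

```text
tool_pos: [0.6181, 0.0674, 0.0652]
contact_force: [-0.0, -2.7, 6.3]
t 7.88 slide 68.5 side 0.1 z 0.0652 Fy -2.6 Fx -0.6 Fz 6.3 Tz 0.05 turn 1.249 y in tool [-0.563  0.826 -0.001] open 0.03667423291337894 grip 27.569217681884766
tool_pos: [0.6176, 0.0695, 0.0652]
contact_force: [-1.2, -2.0, 5.9]
t 8.22 slide 70.7 side 0.1 z 0.0652 Fy -1.6 Fx -1.6 Fz 5.9 Tz 0.078 turn 1.249 y in tool [-0.563  0.826 -0.001] open 0.03660006661000786 grip 27.554477155208588
```

Run:
```python
from h import *
# stop seen in parked wrist view w2 / w3 depth: dark block points, distance along jig y from knob axis
import pickle
c,d=pickle.load(open("w2.pkl","rb"));K,E=c
v,u=np.mgrid[85:180,300:420];z=d[85:180,300:420]
P=(np.stack([(u-K[0,2])/K[0,0]*z,(v-K[1,2])/K[1,1]*z,z],-1).reshape(-1,3))@E[:3,:3].T+E[:3,3]
a=.2262+np.pi/2;y=np.array([np.cos(a),np.sin(a)]);x=np.array([np.sin(a),-np.cos(a)])
q=P[:,:2]-[.6337,.0008];m=(P[:,2]>.022)&(P[:,2]<.05)
Y,X,Z=(q@y)[m]*1e3,(q@x)[m]*1e3,P[m,2]*1e3
import collections
for lo in range(30,150,5):
    k=(Y>=lo)&(Y<lo+5)
    if k.any():print(lo,k.sum(),"x",X[k].min().round(),X[k].max().round(),"z",np.median(Z[k]).round())
```

```text
35 3 x -9.0 -7.0 z 22.0
45 12 x 13.0 24.0 z 22.0
50 21 x 10.0 27.0 z 23.0
55 22 x 10.0 32.0 z 22.0
60 33 x 10.0 34.0 z 22.0
65 42 x 10.0 36.0 z 22.0
70 42 x 9.0 37.0 z 22.0
75 9 x 31.0 37.0 z 22.0
80 8 x 32.0 37.0 z 22.0
85 8 x 33.0 37.0 z 23.0
90 13 x 31.0 37.0 z 22.0
95 12 x 31.0 37.0 z 22.0
100 16 x 31.0 37.0 z 22.0
105 359 x -46.0 37.0 z 30.0
110 378 x -43.0 37.0 z 32.0
115 344 x -39.0 37.0 z 32.0
120 303 x -36.0 37.0 z 32.0
125 200 x -24.0 26.0 z 31.0
```

Depth puts the stop's near face about 105 mm ahead of the parked axis, so the travel should be about 77 mm. I'll approach in small steps.

```bash
python3 -m handwheel '[{"tx":-0.4,"ty":0.6,"tz":0,"roll":0},{"tx":-0.4,"ty":0.6,"tz":0,"roll":0},{"tx":-0.4,"ty":0.6,"tz":0,"roll":0},{"tx":-0.4,"ty":0.6,"tz":0,"roll":0},{"tx":-0.4,"ty":0.6,"tz":0,"roll":0},{"tx":0,"ty":0,"tz":0,"roll":0}]' | grep contact
python3 -c "
from h import *
st()"
python3 -m handwheel '[{"tx":-0.3,"ty":0.4,"tz":0,"roll":0},{"tx":-0.3,"ty":0.4,"tz":0,"roll":0},{"tx":0,"ty":0,"tz":0,"roll":0}]' | grep contact
python3 -c "
from h import *
st()"
```

```text
contact_force: [-0.1, -1.8, 5.6]
t 8.72 slide 74.3 side 0.2 z 0.0652 Fy -1.7 Fx -0.5 Fz 5.6 Tz 0.04 turn 1.249 y in tool [-0.563  0.826 -0.001] open 0.03662964845374331 grip 27.5306698679924
contact_force: [-0.7, -1.7, 6.2]
t 8.97 slide 75.2 side 0.1 z 0.0652 Fy -1.6 Fx -1.0 Fz 6.2 Tz 0.009 turn 1.249 y in tool [-0.563  0.826 -0.001] open 0.036776285280712875 grip 27.5504207611084
```

```bash
python3 -m handwheel '[{"tx":-0.3,"ty":0.4,"tz":0,"roll":0},{"tx":-0.3,"ty":0.4,"tz":0,"roll":0},{"tx":0,"ty":0,"tz":0,"roll":0}]' | grep contact
python3 -c "
from h import *
st()"
python3 -m handwheel '[{"tx":-0.3,"ty":0.4,"tz":0,"roll":0},{"tx":-0.3,"ty":0.4,"tz":0,"roll":0},{"tx":0,"ty":0,"tz":0,"roll":0}]' | grep contact
python3 -c "
from h import *
st()"
```

```text
contact_force: [0.0, -1.2, 5.7]
t 9.22 slide 76.2 side 0.1 z 0.0652 Fy -1.2 Fx -0.3 Fz 5.7 Tz 0.025 turn 1.249 y in tool [-0.563  0.826 -0.001] open 0.03690250954748659 grip 27.57199376821518
contact_force: [-1.1, -1.5, 5.3]
t 9.47 slide 77.2 side 0.1 z 0.0652 Fy -1.2 Fx -1.5 Fz 5.3 Tz 0.02 turn 1.249 y in tool [-0.563  0.826 -0.001] open 0.03650360496556061 grip 27.594145238399506
```

```bash
python3 -m handwheel '[{"tx":-0.3,"ty":0.4,"tz":0,"roll":0},{"tx":-0.3,"ty":0.4,"tz":0,"roll":0},{"tx":0,"ty":0,"tz":0,"roll":0}]' | grep contact
python3 -c "
from h import *
st()"
```

```text
contact_force: [-0.5, -2.5, 6.1]
t 9.72 slide 78.2 side 0.2 z 0.0652 Fy -2.3 Fx -1.1 Fz 6.1 Tz -0.024 turn 1.249 y in tool [-0.563  0.826 -0.001] open 0.03648596857574981 grip 27.61642634868622
```

```bash
python3 -m handwheel '[{"tx":-0.3,"ty":0.4,"tz":0,"roll":0},{"tx":-0.3,"ty":0.4,"tz":0,"roll":0},{"tx":0,"ty":0,"tz":0,"roll":0}]' | grep contact
python3 -c "
from h import *
st()"
```

```text
contact_force: [-0.6, -1.4, 6.3]
t 9.97 slide 79.2 side 0.2 z 0.0652 Fy -1.2 Fx -0.9 Fz 6.3 Tz 0.004 turn 1.249 y in tool [-0.563  0.826 -0.001] open 0.0362556475359984 grip 27.640759348869324
```

```bash
python3 -m handwheel '[{"tx":-0.3,"ty":0.4,"tz":0,"roll":0},{"tx":-0.3,"ty":0.4,"tz":0,"roll":0},{"tx":0,"ty":0,"tz":0,"roll":0}]' | grep contact
python3 -c "
from h import *
st()"
```

```text
contact_force: [-0.5, -4.3, 6.1]
t 10.22 slide 79.5 side 0.2 z 0.0652 Fy -4.1 Fx -1.5 Fz 6.1 Tz -0.005 turn 1.249 y in tool [-0.563  0.826 -0.002] open 0.036886617946810175 grip 27.589704394340515
```

```bash
python3 -m handwheel '[{"tx":-0.3,"ty":0.4,"tz":0,"roll":0},{"tx":0,"ty":0,"tz":0,"roll":0}]' | grep contact
python3 -c "
from h import *
st()"
```

```text
contact_force: [0.4, -5.3, 6.2]
t 10.38 slide 79.6 side 0.2 z 0.0652 Fy -5.3 Fx -0.8 Fz 6.2 Tz 0.053 turn 1.249 y in tool [-0.563  0.826 -0.003] open 0.03668736958931897 grip 27.546648681163788
```

The guide is at the stop (79.6 mm, about 5 N). I'll ease off half a millimetre and start turning back clockwise.

```bash
python3 -m handwheel '[{"tx":0.3,"ty":-0.4,"tz":0,"roll":0},{"tx":0,"ty":0,"tz":0,"roll":0.06},{"tx":0,"ty":0,"tz":0,"roll":0.07},{"tx":0,"ty":0,"tz":0,"roll":0.07},{"tx":0,"ty":0,"tz":0,"roll":0.05},{"tx":0,"ty":0,"tz":0,"roll":0}]' | grep contact
python3 -c "
from h import *
st()"
```

```text
contact_force: [-0.5, -4.1, 6.2]
t 10.88 slide 79.6 side 0.2 z 0.0652 Fy -3.9 Fx -1.4 Fz 6.2 Tz -0.081 turn 0.998 y in tool [-0.34   0.941 -0.002] open 0.03665560337558014 grip 27.622417509555817
```

```bash
python3 -m handwheel '[{"tx":0,"ty":0,"tz":0,"roll":0.06},{"tx":0,"ty":0,"tz":0,"roll":0.08},{"tx":0,"ty":0,"tz":0,"roll":0.08},{"tx":0,"ty":0,"tz":0,"roll":0.06},{"tx":0,"ty":0,"tz":0,"roll":0}]' | grep contact
python3 -c "
from h import *
st()"
python3 -m handwheel '[{"tx":0,"ty":0,"tz":0,"roll":0.08},{"tx":0,"ty":0,"tz":0,"roll":0.08},{"tx":0,"ty":0,"tz":0,"roll":0.08},{"tx":0,"ty":0,"tz":0,"roll":0.08},{"tx":0,"ty":0,"tz":0,"roll":0.08},{"tx":0,"ty":0,"tz":0,"roll":0.08},{"tx":0,"ty":0,"tz":0,"roll":0}]' | grep contact
python3 -c "
from h import *
st()"
```

```text
contact_force: [0.8, -4.1, 6.3]
t 11.3 slide 79.7 side 0.2 z 0.0652 Fy -4.2 Fx -0.1 Fz 6.3 Tz -0.051 turn 0.717 y in tool [-0.066  0.998 -0.002] open 0.03696110730085751 grip 27.636559009552002
contact_force: [-0.9, -4.3, 5.5]
t 11.88 slide 79.7 side 0.2 z 0.0652 Fy -4.0 Fx -1.8 Fz 5.5 Tz -0.08 turn 0.237 y in tool [ 0.403  0.915 -0.002] open 0.03651068411552103 grip 27.63782501220703
```

```bash
python3 -m handwheel '[{"tx":0,"ty":0,"tz":0,"roll":0.06},{"tx":0,"ty":0,"tz":0,"roll":0.06},{"tx":0,"ty":0,"tz":0,"roll":0.06},{"tx":0,"ty":0,"tz":0,"roll":0.05},{"tx":0,"ty":0,"tz":0,"roll":0}]' | grep contact
python3 -c "
from h import *
st()"
python3 -m handwheel '[{"tx":0,"ty":0,"tz":0,"roll":0.02},{"tx":0,"ty":0,"tz":0,"roll":0.01},{"tx":0,"ty":0,"tz":0,"roll":0}]' | grep contact
python3 -c "
from h import *
st()"
```

```text
contact_force: [-0.6, -3.0, 7.1]
t 12.3 slide 79.8 side 0.2 z 0.0652 Fy -2.8 Fx -1.3 Fz 7.1 Tz -0.014 turn 0.008 y in tool [ 0.6    0.8   -0.001] open 0.03647679024628243 grip 27.627897262573242
contact_force: [-0.2, -2.8, 6.8]
t 12.55 slide 79.7 side 0.2 z 0.0652 Fy -2.7 Fx -0.8 Fz 6.8 Tz 0.007 turn -0.021 y in tool [ 0.623  0.783 -0.001] open 0.036419209992759355 grip 27.618695497512817
```

At -0.02 rad, no stop torque. Open gently, let the tabs spring out, and check.

```bash
python3 -m handwheel '[{"tx":0,"ty":0,"tz":0,"roll":0},{"tx":0,"ty":0,"tz":0,"roll":0},{"tx":0,"ty":0,"tz":0,"roll":0},{"tx":0,"ty":0,"tz":0,"roll":0}]' 70 | grep -E "contact|open"
python3 -m handwheel '[{"tx":0,"ty":0,"tz":-8,"roll":0},{"tx":0,"ty":0,"tz":-15,"roll":0},{"tx":0,"ty":0,"tz":-20,"roll":0},{"tx":0,"ty":0,"tz":-20,"roll":0},{"tx":0,"ty":0,"tz":-7,"roll":0},{"tx":0,"ty":0,"tz":0,"roll":0},{"tx":0,"ty":0,"tz":0,"roll":0}]'
python3 - <<'E'
from h import *
st();im,d=optics.get_image("wrist");c=im[90:290,150:410,::-1];cv2.imwrite("pics/w5.png",cv2.resize(c,None,fx=3,fy=3,interpolation=cv2.INTER_CUBIC))
E
```

```text
contact_force: [0.2, 0.4, 0.1]
opening: 0.0698
t: 13.47
tool_pos: [0.6149, 0.0789, 0.1343]
tool_rot: [0.693, 3.064, 0.0]
contact_force: [-0.7, -0.1, -1.2]
opening: 0.0696
grip_force: 0.0
t 13.47 slide 80.4 side -0.3 z 0.1343 Fy 0.1 Fx -0.7 Fz -1.2 Tz 0.037 turn -0.02 y in tool [ 0.622  0.783 -0.   ] open 0.06956664339492155 grip 0.0
```

View pics/w5.png

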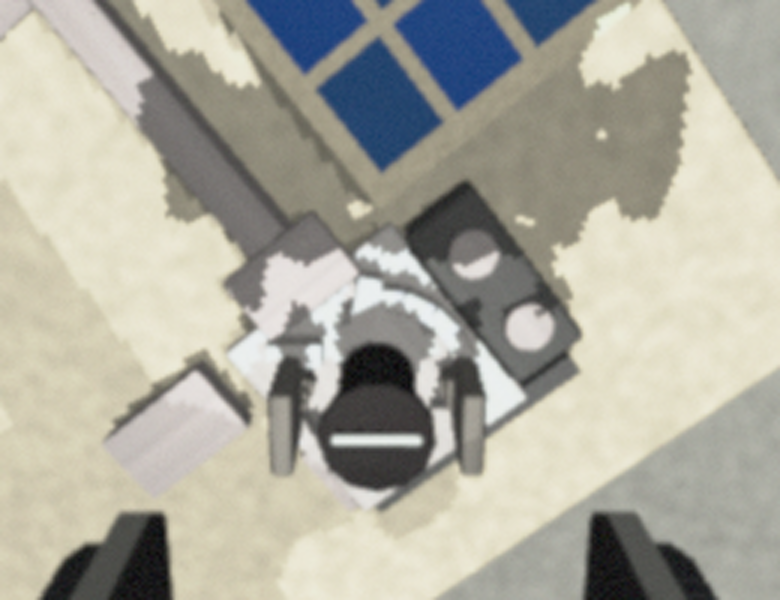

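The carriage sits against the dark stop, at about (490,300). The tabs' outer edges at 270 and 486 are 216 px apart, against 215 px before, so both have sprung out. The knob stands at its locked angle, the sheets are untouched, and the gripper is clear.

```bash
python3 -c "
from station import ctrl
print(ctrl.finish_job())"
```

```text
the job is handed in; nothing more can be done
None
```

The job is handed in: the guide is locked against its end stop at about 80 mm, with the knob at about -0.02 rad (locked angle; I did not press it on to its clockwise stop), both tabs sprung out and the gripper clear; no verdict was returned.

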